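# Seat a keyed drive shaft in its pulley hub

## Task

Slide the square bearing block along the bench until it sits flush and square in the inside corner of the wooden fence. Then take the keyed shaft out of its wooden stand and put it into the pulley hub on the block, pressing and turning it until the key drops into the keyway, then push it fully home against the ejector spring, with the collar down on the hub. Finish while still gripping the shaft and holding it home, so that a workmate can lock it, with the block still flush in the corner and the other things on the bench left alone.

Things in the scene. Friction and masses are not known exactly. Their poses are not given: they have to be found in the camera images.
- fence: Fixed wooden corner fence: two bars 22 mm wide, 20 mm high, at a right angle. Origin: the inside corner where the inner faces meet, at bench height. One bar stands on its +x side (inner face x=0, y from -140 to 0 mm), one on its +y side (inner face y=0, x from -140 to 0 mm). The block belongs in the quarter x<0, y<0.
- block_centre (a point): Centre of the loose dark steel bearing block, 84 x 84 x 24 mm, half-way up (12 mm); x and y square to its sides, z up. About 0.9 kg with its hub. Seated, its +x and +y faces lie on the two bars, so this is at x=-42, y=-42 mm in the fence's frame with like axes; it starts 35 to 80 mm short of that each way, turned up to 0.3 rad.
- hub_mouth (a point): Centre of the upper face of the pulley hub on the block, 62 mm above the block's underside; axes those of the block. The hub is a light metal drum 56 mm in diameter, 24 to 62 mm above the bench, fit to be gripped from above. In it an upright bore 23 mm across (facetted), with one keyway in its side. The hub turns in the block only under more than 1.5 N m, so it stands still in use.
- ejector (a point): Bottom of the bore on the hub's axis, 28 mm below the hub face: a spring disc that pushes up with 5 N when first touched and 9 N with the shaft home. Keyway: 10.5 mm wide, out to 18.5 mm from the axis, open at the top, running down the whole hub. Its direction is not given (seen as a notch, or felt): anywhere within 0.65 rad either side of the block's +x.
- shaft_head (a point): Centre of the square head of the loose steel keyed shaft (0.25 kg), the place to grip: 28 x 28 mm, 42 mm high, sides square to these axes; z up along the shaft, +x towards the key. At the start the shaft stands upright in the stand, collar on the stand's top, its +x up to 0.8 rad from the bench's +x (straight ahead of the robot).
- shaft_collar (a point): Centre of the underside of the shaft's round collar (42 mm in diameter, 8 mm thick), 29 mm below the head's centre, same axes. A small lug on the rim, out to 29.5 mm from the axis, shows the key's direction. The shaft is home when this point is at hub_mouth.
- shaft_tip (a point): Lower end of the shaft, 36 mm below the collar's underside, same axes. Round shaft 20 mm in diameter with tapered tip. The key, 8 mm wide (its lowest 5 mm taper to 4 mm), stands out to 16 mm from the axis on the +x side, from the collar down to 24.5 mm below it; the lowest 11.5 mm has no key. So the tip enters the bore 11.5 mm, then the key rests on the hub face until it meets the keyway.
- shaft_stand: Fixed light wooden block 75 x 75 mm, 55 mm high, with one upright hole 35 mm in diameter in which the shaft stands loosely. Origin: centre of its underside.
- sanding_block: Bystander: cork sanding block, 37 x 74 x 27 mm; origin at the centre of its underside.
- wax_lump: Bystander: dark lump of wax, 36 x 47 x 25 mm; origin at the centre of its underside.
- thread_spool: Bystander: spool of thread standing upright, 42 mm in diameter, 48 mm high; origin at the centre of its underside.
- bench_last: Bystander: plastic shoe last, 223 x 62 x 116 mm; origin at the centre of its underside.
Mind the look-alikes: they are no part of the job. Leave any blue or orange look-alike of the part that bears block_centre alone.

How it is judged:
On the way, in this order (a step that is already met when the one before it is completed fails the run):
1. the bearing block sits flush and square in the fence corner, the shaft not yet in the hub (x of hub_mouth in the frame of fence between -0.045 and -0.039 m and y of hub_mouth in the frame of fence between -0.045 and -0.039 m and angle between the x axis of hub_mouth and the x axis of fence, either way round below 0.04 rad and height (world z) of hub_mouth below 0.065 m and horizontal distance between shaft_collar and hub_mouth above 0.04 m), for 0.2 s.
2. the tip of the held shaft is in the bore (horizontal distance between shaft_collar and hub_mouth below 0.005 m and z of shaft_collar in the frame of hub_mouth below 0.03 m and angle between shaft_collar's own z axis and vertical below 0.15 rad and contact force between the fingers and keyed_shaft above 1 N), for 0.1 s.
At the end, for the whole second after the job is handed in: The shaft is home in the hub (collar within 2 mm of the hub face, axes within 4 mm and 0.06 rad), still gripped by the fingers and pressed on the block with more than 6 N; the block stands on the bench within 3 mm of both fence bars and within 0.04 rad of square (z of shaft_collar in the frame of hub_mouth below 0.002 m and horizontal distance between shaft_collar and hub_mouth below 0.004 m and angle between the z axis of shaft_collar and the z axis of hub_mouth, either way round below 0.06 rad and contact force between the fingers and keyed_shaft above 1 N and contact force between keyed_shaft and bearing_block above 6 N and x of hub_mouth in the frame of fence between -0.045 and -0.039 m and y of hub_mouth in the frame of fence between -0.045 and -0.039 m and angle between the x axis of hub_mouth and the x axis of fence, either way round below 0.04 rad and height (world z) of hub_mouth below 0.065 m); the arm keeps its last pose, push and grip.
It fails at once if a bystander is moved by more than 30 mm (distance of any of sanding_block, wax_lump, thread_spool, bench_last from where it was at the start of the episode above 0.03 m).
It also fails if it takes over 58 s, if anything falls off the work surface, if the arm or the gripper's body presses on something with over 40 N, if the wrist force passes 120 N, or if a joint passes its speed limit or range.

## Robot

A 6-joint arm with a two-finger parallel gripper is mounted at the origin on a cart in front of the work surface, level with it; the furniture and walls round the work are solid. World frame = base frame: x ahead of the robot, y to its left, z up, the work surface at z = 0. Lengths are in m, angles in rad, forces in N, time in s.
With the tool pointing down it reaches from about 0.35 to 0.975 m from the base axis. Payload 4.9 kg.
Tool frame: the origin (TCP) lies midway between the tips of the shut fingers; the grasp point (between the pads) lies 19 mm behind it; x points along the fingers, z is the direction in which the jaws open and shut, and the axes are right-handed (so a half turn about x gives the same grasp; the last joint's range is limited). The gripper opens to 85 mm and grips with 20 to 120 N. Pads are 22 mm wide; open, the fingers measure 114 mm over their backs; the gripper's body (76 mm by 85 mm) begins 54 mm behind the grasp point. The pads swing forward as they close: fully open they stand 13 mm farther back than shut.
Start: joints at [-1.355, 0.053, 1.613, -0, 1.476, -0.119], TCP at [0.205, -0.59, 0.231] pointing down, gripper open.
Joint ranges: [-3.01, 3.01], [-1.01, 2.22], [0.06, 2.58], [-1.02, 4.17], [0.09, 2.62], [-3.14, 3.14]. Speed limits (rad/s): [2.57, 2.57, 3.14, 3.14, 3.14, 3.14].

## Interface

Orientations are given as a unit quaternion [w, x, y, z].
In Python, from plant import state, cams, workorder, nets gives the robot as it stands.
- The arm moves only by the tool play_rows, never from a script. Its argument "motion" is a list of rows, each a list of 3 entries, a list of its own where there are three numbers: the closure, from -1 (fully open) to 1 (shut), then the shift along the world's x, y, z in m, then the turn about the world's z in rad. A call has 1 to 5 rows; each row is the pose to reach, as a shift and turn from the pose commanded when the call began; what a row does not reach only later rows make up. A row lasts 1/10 s, in which the tool goes at most 50 mm and 8.59 degrees, less where a joint would pass 70% of its speed; a pose out of reach is approached as far as the arm can. A call with a gripper value outside its range is refused whole. The fingers move at their own pace and stop on an object; the grip force is fixed at half the most. Time passes only in rows, so rows that repeat a pose let the fingers close. It gives the time, the measured TCP pose, the force and the opening at its end, in the units of the state.
- state(): the state, without advancing time (a new reading comes with each control period).
- cams.grab_frame(name): name is "side" or "top" or "wrist"; returns (picture, depth): 480x640x3 uint8, red, green, blue; 480x640 float32, m along the optical axis (not along the pixel's ray), 0 where there is no reading.
- cams.camera_info(name): a dict with "K" (3x3 intrinsics, pixels), "k1" (the pictures are not rectified: a ray, as slopes to the right and down, at radius r is drawn at 1 + k1 r^2 times it, then the intrinsics apply), "rvec" (rotation vector, rad) and "tvec" (3), from world to camera coordinates, as OpenCV has them. Camera axes: x right, y down, z forward; pixel columns grow to the right and rows downward; lengths in m; the calibration is good to about 2 mm. A picture is of the moment at which its call begins: read the wrist's pose just before it. camera_info takes no time and is no camera call; for the wrist camera it gives the pose at the moment of the call.
- workorder.job_done(): hands the job in, once; it reports no verdict.
Trained networks look in the newest picture that a camera, given by its name, has taken for a name from the list of things; names that differ only in an ending like _2 or _b are one class to them, and where a whole thing is asked for, a point or a joint stands for the part that bears it (a point fixed in the world has none). Each returns a list of dicts, best first, with "score" (0 to 1); they miss things now and then, are a little off and sometimes report something else, mostly with a low value. They report only what shows in the picture. A call takes as long as a camera call. They do not tell look-alikes from the thing itself.
- nets.recognise(camera, target): "at" ([x, y, z] in m, in world coordinates, good to about 4 mm: the middle of the surface that is visible of it).
- nets.landmark_of(camera, target): "at" ([x, y, z] in m, in world coordinates, good to about 4 mm: a listed point, or the origin of a listed thing).
The state is a dict: "time": time; "joint_pos": joint angles; "joint_vel": joint speeds; "joint_efforts": joint torques, N m; "tool_pos": TCP position; "tool_rot": TCP orientation; "contact_force": force on the tool from outside, world axes, zero at the start; "ft_torque": the same for the moment, N m; "gripper_width": opening from 0.0 (shut) to 1.0 (fully open).
Only numpy, scipy, OpenCV 4.12 (cv2) and the standard library are available. Lean on these libraries where they do the work, as an engineer would, in place of code of your own. Each camera call takes 0.05 s, during which the arm holds its last target.

## Working session

There is one attempt and no reset: what is moved stays moved. The work goes in short steps, Python scripts to look and compute and a tool call to move; the robot and the scene stay as the last step left them, time stands still between calls to the robot, and variables do not carry over. Pictures are saved under pics/ and viewed, and the job is handed in when it is done.

Besides the shell and the picture viewer there is one more tool, called after ">>>" as a command line: name --argument value ..., lists and objects as JSON in quotes. play_rows: Moves the arm, as the interface text tells. Its arguments: {"type":"object","properties":{"motion":{"type":"array","items":{"type":"array"}}},"required":["motion"]}

```bash
ls; mkdir -p pics
cat > h.py <<'E'
import numpy as np, cv2
from plant import state, cams, workorder, nets
def ray(info,u,v):
    K=np.array(info["K"],float);k1=info["k1"]
    x=(np.asarray(u,float)-K[0,2])/K[0,0];y=(np.asarray(v,float)-K[1,2])/K[1,1]
    p=cv2.undistortPoints(np.stack([np.ravel(u),np.ravel(v)],1).astype(float).reshape(-1,1,2),K,np.array([k1,0,0,0,0.]))
    return p.reshape(-1,2)
def world(info,u,v,z=None,depth=None):
    p=ray(info,u,v);R=cv2.Rodrigues(np.array(info["rvec"],float))[0];t=np.array(info["tvec"],float).ravel()
    d=np.c_[p,np.ones(len(p))]
    C=-R.T@t; dw=d@R
    if depth is not None: return C+dw*np.ravel(depth)[:,None]
    s=(z-C[2])/dw[:,2]; return C+dw*s[:,None]
def proj(info,P):
    return cv2.projectPoints(np.array(P,float).reshape(-1,1,3),np.array(info["rvec"],float),np.array(info["tvec"],float),np.array(info["K"],float),np.array([info["k1"],0,0,0,0.]))[0].reshape(-1,2)
E
python3 - <<'E'
from h import *
np.set_printoptions(precision=4,suppress=True)
for n in ["side","top","wrist"]:
    i=cams.camera_info(n);f,d=cams.grab_frame(n)
    cv2.imwrite(f"pics/{n}0.png",f[:,:,::-1]);np.save(f"pics/{n}0.npy",d)
    R=cv2.Rodrigues(np.array(i["rvec"]))[0];print(n,i["K"],i["k1"],-R.T@np.array(i["tvec"]).ravel())
    if n!="wrist":
        for t in ["block_centre","hub_mouth","fence","shaft_head","shaft_collar","shaft_stand","sanding_block","wax_lump","thread_spool","bench_last"]:
            print(t,[(np.round(r["at"],3),round(r["score"],2)) for r in nets.landmark_of(n,t)][:3])
print(state())
E
```

```text
pics
side [[577.3441   0.     315.412 ]
 [  0.     577.3441 247.7737]
 [  0.       0.       1.    ]] -0.16911858225987295 [0.1359 1.0654 0.8938]
block_centre [(array([0.508, 0.054, 0.013]), 0.9), (array([ 0.383, -0.083,  0.011]), 0.71), (array([ 0.395, -0.326,  0.011]), 0.65)]
hub_mouth [(array([0.352, 0.083, 0.059]), 0.75), (array([ 0.381, -0.084,  0.064]), 0.65), (array([ 0.4  , -0.323,  0.063]), 0.6)]
fence [(array([0.61 , 0.148, 0.004]), 0.8), (array([0.514, 0.056, 0.011]), 0.68)]
shaft_head [(array([ 0.53 , -0.195,  0.09 ]), 0.5)]
shaft_collar [(array([ 0.527, -0.192,  0.001]), 0.68), (array([ 0.53 , -0.196,  0.054]), 0.52)]
shaft_stand [(array([ 0.525, -0.194, -0.   ]), 0.77)]
sanding_block [(array([ 0.616, -0.109,  0.001]), 0.9)]
wax_lump [(array([0.403, 0.33 , 0.004]), 0.65)]
thread_spool [(array([ 0.625,  0.305, -0.002]), 0.51)]
bench_last [(array([ 0.575, -0.433, -0.004]), 0.55)]
top [[522.6688   0.     321.4778]
 [  0.     522.6688 232.2003]
 [  0.       0.       1.    ]] -0.04035906993960173 [ 0.2358 -0.0456  1.2908]
block_centre [(array([ 0.38 , -0.082,  0.009]), 0.73), 
[... 570 characters left out ...]
 0.75)]
bench_last [(array([ 0.579, -0.434, -0.004]), 0.66)]
wrist [[376.7646   0.     322.0936]
 [  0.     376.7646 239.895 ]
 [  0.       0.       1.    ]] -0.0766722363186129 [ 0.2688 -0.5688  0.375 ]
{'time': 1.15, 'joint_pos': array([-1.355 ,  0.0527,  1.6129,  0.    ,  1.476 , -0.119 ]), 'joint_vel': array([-0.0003, -0.0008,  0.0004, -0.0002, -0.002 , -0.0006]), 'joint_efforts': array([ -0.0017, -39.3697, -37.0466,  -0.0003,   0.0005,   0.    ]), 'tool_pos': array([ 0.2054, -0.5903,  0.2313]), 'tool_rot': array([ 0.5763,  0.4097,  0.5763, -0.4097]), 'contact_force': array([ 0.4671,  1.0101, -0.7171]), 'ft_torque': array([-0.0288, -0.0039, -0.0383]), 'gripper_width': 0.9993745610963176}
```

View pics/top0.png

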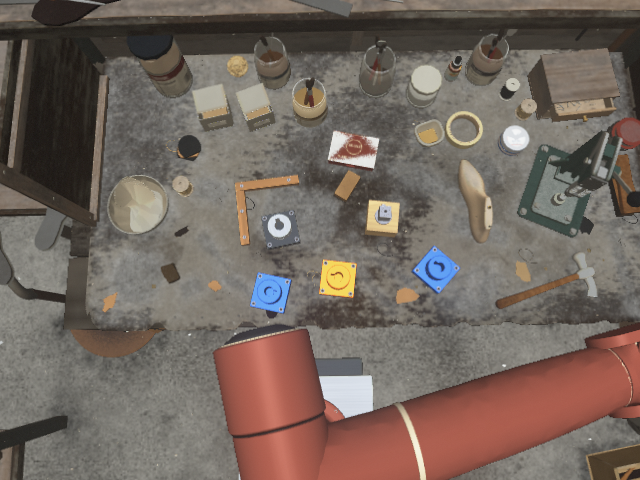

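View pics/side0.png

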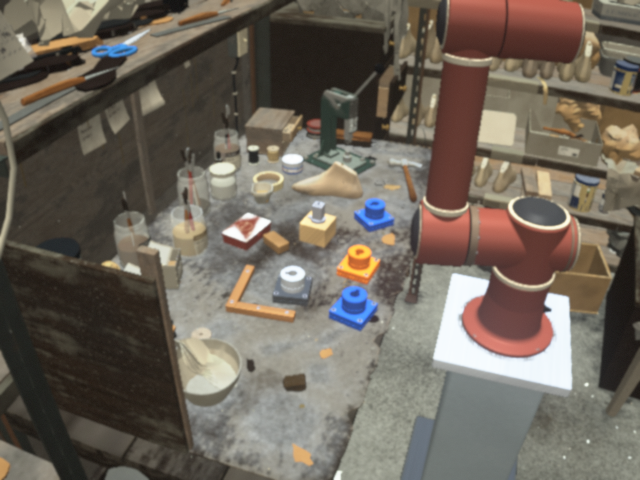

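Candidates for the block in the top view: dark steel (280,228), blue (270,292), blue (436,268), orange (338,278). Only the one at (280,228) is dark steel with a light hub, and it sits within the fence. I'll confirm it in an enlarged crop.

Run:
```python
import cv2,numpy as np
f=cv2.imread("pics/top0.png")
a=cv2.resize(f[165:255,225:325],None,fx=6,fy=6,interpolation=cv2.INTER_CUBIC)
cv2.imwrite("pics/crop_a.png",a)
b=cv2.resize(f[190:245,355:410],None,fx=10,fy=10,interpolation=cv2.INTER_CUBIC)
cv2.imwrite("pics/crop_b.png",b)
```

```text
(no output)
```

View pics/crop_a.png

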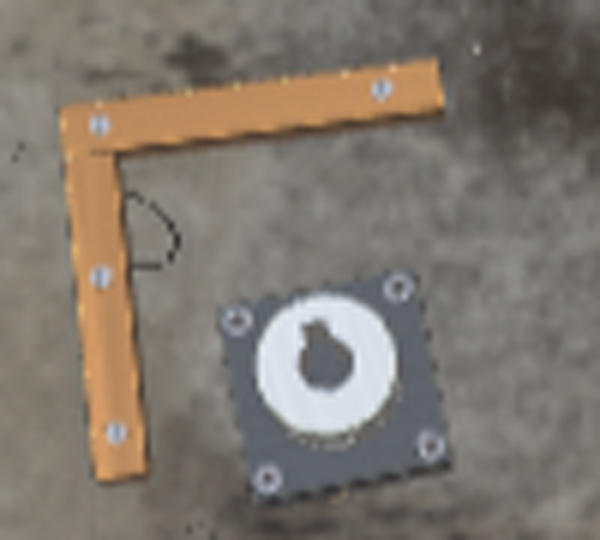

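View pics/crop_b.png

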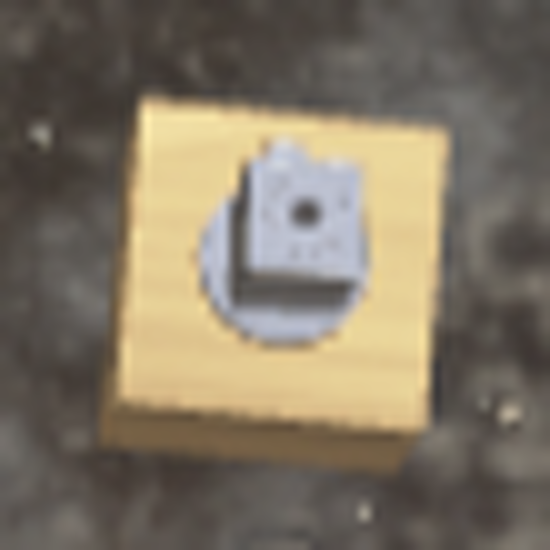

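The crop confirms it: dark steel block, light hub, keyway notch pointing up-left at crop (315,330). The shaft's lug also points roughly +x. Next I move the wrist camera over the corner.

>>> play_rows --motion '[[-1,[0.018,0.046,0.004],-0.04],[-1,[0.036,0.092,0.008],-0.08],[-1,[0.054,0.138,0.012],-0.12],[-1,[0.072,0.184,0.016],-0.16],[-1,[0.09,0.23,0.02],-0.2]]'

```text
time: 1.65
tool_pos: [0.2957, -0.3585, 0.2515]
tool_rot: [0.532, 0.466, 0.532, -0.466]
contact_force: [1.1, -1.4, 1.1]
gripper_width: 0.997
```

>>> play_rows --motion '[[-1,[0.018,0.046,0.004],0],[-1,[0.036,0.092,0.008],0],[-1,[0.054,0.138,0.012],0],[-1,[0.072,0.184,0.016],0],[-1,[0.09,0.23,0.02],0]]'

```text
time: 2.15
tool_pos: [0.3856, -0.1284, 0.2719]
tool_rot: [0.533, 0.465, 0.532, -0.465]
contact_force: [0.5, 0.1, 0.1]
gripper_width: 1.001
```

>>> play_rows --motion '[[-1,[0.018,0.046,0.004],0],[-1,[0.036,0.092,0.008],0],[-1,[0.054,0.138,0.012],0],[-1,[0.07,0.184,0.016],0],[-1,[0.08,0.21,0.02],0]]'

```text
time: 2.65
tool_pos: [0.4657, 0.0829, 0.2916]
tool_rot: [0.533, 0.465, 0.533, -0.464]
contact_force: [-1.0, 0.0, 0.1]
gripper_width: 0.999
```

Run:
```python
from h import *
import json
i=cams.camera_info("wrist");f,d=cams.grab_frame("wrist")
cv2.imwrite("pics/w1.png",f[:,:,::-1]);np.save("pics/w1.npy",d)
np.savez("pics/w1i.npz",**{k:np.array(v) for k,v in i.items()})
for t in ["block_centre","hub_mouth","fence"]:
    print(t,[(np.round(r["at"],4),round(r["score"],2)) for r in nets.landmark_of("wrist",t)][:3])
s=state();print(s["joint_pos"],s["tool_pos"])
R=cv2.Rodrigues(np.array(i["rvec"]))[0];print(R)
```

```text
block_centre [(array([0.3493, 0.0816, 0.0117]), 0.98), (array([0.5077, 0.0564, 0.0112]), 0.97), (array([ 0.3816, -0.0787,  0.0092]), 0.6)]
hub_mouth [(array([0.3494, 0.0825, 0.0617]), 0.87), (array([ 0.3774, -0.0818,  0.0588]), 0.81), (array([0.5088, 0.0566, 0.0604]), 0.77)]
fence [(array([ 0.609 ,  0.1455, -0.0028]), 0.86)]
[ 1.27937570e-02 -3.52756618e-01  1.87729953e+00 -4.76836229e-04
  1.61740327e+00  1.44730710e+00] [0.46527282 0.08002584 0.29124625]
[[ 1.37862375e-01 -9.90450918e-01 -9.71611811e-04]
 [-9.54514486e-01 -1.33122050e-01  2.66796958e-01]
 [-2.64378635e-01 -3.58538446e-02 -9.63752271e-01]]
```

View pics/w1.png

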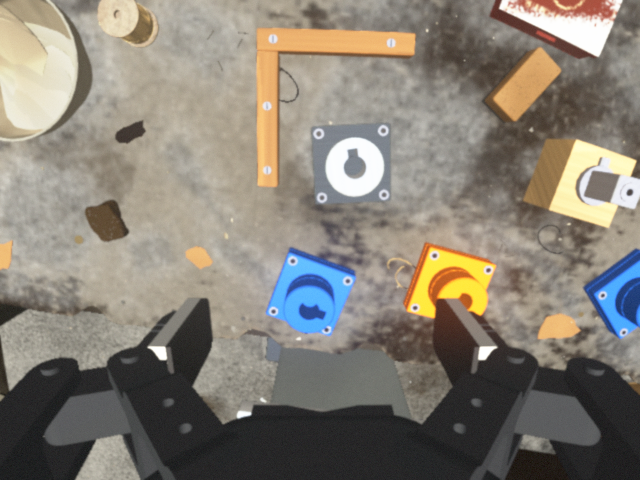

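Run:
```python
import cv2,numpy as np
f=cv2.imread("pics/w1.png")
a=cv2.resize(f[20:215,245:425],None,fx=4,fy=4,interpolation=cv2.INTER_CUBIC)[:600]
cv2.imwrite("pics/crop_w1a.png",a)
b=cv2.resize(f[115:210,300:400],None,fx=6,fy=6,interpolation=cv2.INTER_CUBIC)
cv2.imwrite("pics/crop_w1b.png",b)
```

```text
(no output)
```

View pics/crop_w1a.png

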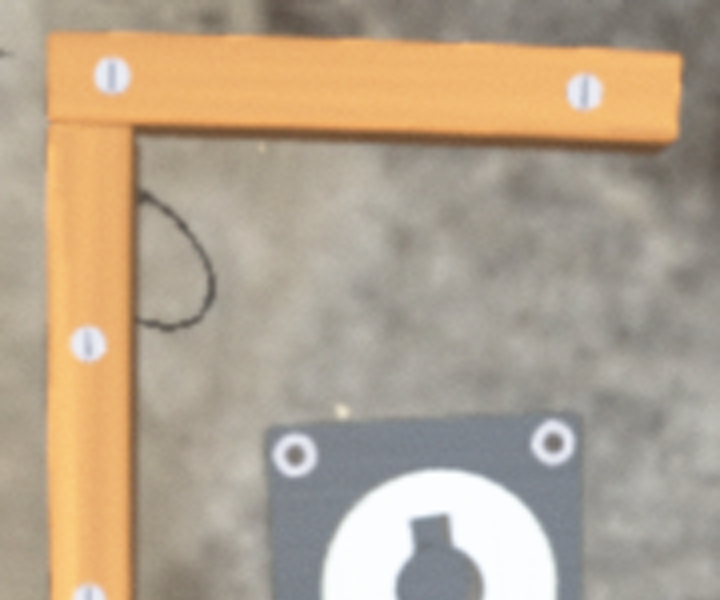

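View pics/crop_w1b.png

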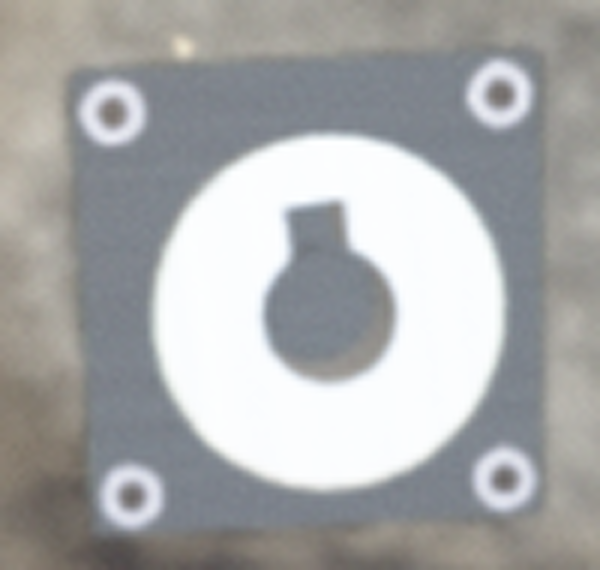

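Run:
```python
from h import *
np.set_printoptions(precision=4,suppress=True)
z=np.load("pics/w1i.npz");i={k:z[k] for k in z};i["k1"]=float(i["k1"])
def W(pts,s,o,zz):
    p=np.array(pts,float);return world(i,(p[:,0]+.5)/s-.5+o[0],(p[:,1]+.5)/s-.5+o[1],z=zz)
F=W([(133,127),(678,138),(131,590)],4,(245,20),0.02)
print(F, "bar x yaw",np.arctan2(F[1,0]-F[0,0],-(F[1,1]-F[0,1])), "bar y yaw",np.arctan2(-(F[2,1]-F[0,1]),-(F[2,0]-F[0,0])))
print("len",np.linalg.norm(F[1]-F[0]))
S=W([(113,112),(499,95),(504,479),(131,496)],6,(300,115),.024)
C=W([(72,72),(537,50),(545,515),(98,533)],6,(300,115),.024)
for Q in(S,C):
    print(Q.mean(0),[np.linalg.norm(Q[k]-Q[(k+1)%4]) for k in range(4)])
    a=Q[0]+Q[1]-Q[2]-Q[3];b=Q[0]+Q[3]-Q[1]-Q[2];print(np.arctan2(a[1],a[0]),np.arctan2(-b[0],b[1]))
H=W([(329.5,311.5),(153,312),(506,312),(330,133),(330,490),(314.5,205),(264,316),(397,316),(330,382)],6,(300,115),.062)
print(H);k=H[5]-H[0];print("keyway dir",np.arctan2(k[1],k[0]),np.hypot(*k[:2]))
```

```text
[[0.6103 0.1484 0.02  ]
 [0.6276 0.0095 0.02  ]
 [0.493  0.1356 0.02  ]] bar x yaw 0.12391862540550226 bar y yaw 0.10886423870866067
len 0.13992467714883142
[0.5073 0.0563 0.024 ] [np.float64(0.06805742690056162), np.float64(0.06825296899915681), np.float64(0.06842486201500851), np.float64(0.06834434609486846)]
0.18696594425722737 0.18511732729702615
[0.5076 0.056  0.024 ] [np.float64(0.08168514828900911), np.float64(0.0826851979470064), np.float64(0.08234584260271968), np.float64(0.08208829000495836)]
0.19401817999081405 0.1840350800449852
[[0.5079 0.0564 0.062 ]
 [0.5038 0.0849 0.062 ]
 [0.5119 0.0278 0.062 ]
 [0.5359 0.0608 0.062 ]
 [0.479  0.0516 0.062 ]
 [0.5244 0.0615 0.062 ]
 [0.5057 0.0668 0.062 ]
 [0.5088 0.0453 0.062 ]
 [0.4966 0.0545 0.062 ]]
keyway dir 0.2992941240548359 0.017244877053007545
```

>>> play_rows --motion '[[-1,[0.02,-0.012,-0.04],0],[-1,[0.0425,-0.0235,-0.08],0],[-1,[0.0425,-0.0235,-0.13],0],[-1,[0.0425,-0.0235,-0.17],0],[-1,[0.0425,-0.0235,-0.17],0]]'

```text
time: 3.35
tool_pos: [0.5024, 0.0548, 0.1142]
tool_rot: [0.528, 0.463, 0.536, -0.469]
contact_force: [-0.3, -0.1, 0.2]
gripper_width: 1.001
```

Run:
```python
from h import *
print(state())
f,d=cams.grab_frame("wrist");cv2.imwrite("pics/w2.png",f[:,:,::-1])
```

```text
{'time': 3.35, 'joint_pos': array([-3.85127130e-02, -1.23678112e-01,  1.98685644e+00, -3.43408365e-04,
        1.29225685e+00,  1.40012753e+00]), 'joint_vel': array([ 0.01048747, -0.06100261, -0.09880945,  0.00052213,  0.04984563,
        0.00252879]), 'joint_efforts': array([-2.01175692e-01, -2.98121917e+01, -3.67187834e+01, -2.68467207e-03,
       -4.96784057e-01, -1.45360416e-03]), 'tool_pos': array([0.50244366, 0.05480267, 0.1142374 ]), 'tool_rot': array([ 0.52820393,  0.46268602,  0.53566323, -0.46902788]), 'contact_force': array([-0.34663731, -0.07246814,  0.22409793]), 'ft_torque': array([-0.0001944 ,  0.04887854,  0.03312466]), 'gripper_width': 1.000978582393896}
```

View pics/w2.png

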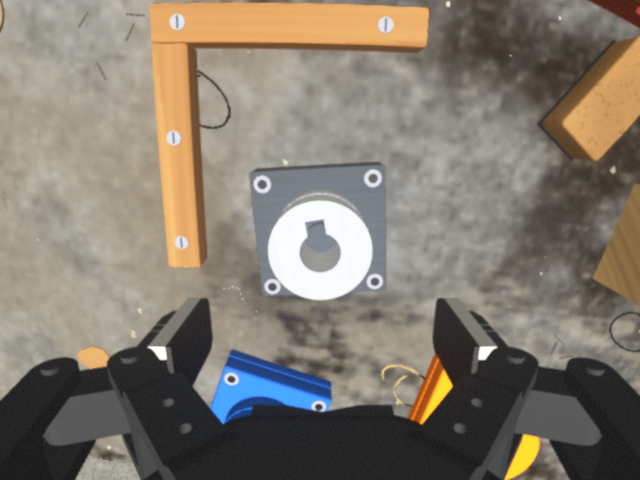

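The hub is centred between the fingers at (320,250), so I descend and grip it.

>>> play_rows --motion '[[-1,[0,0,-0.03],0],[-1,[0,0,-0.06],0],[-1,[0,0,-0.085],0],[-1,[0,0,-0.095],0],[-1,[0,0,-0.095],0]]'

```text
time: 3.9
tool_pos: [0.5085, 0.0558, 0.0274]
tool_rot: [0.533, 0.466, 0.532, -0.465]
contact_force: [-0.4, -0.1, 0.7]
gripper_width: 0.994
```

>>> play_rows --motion '[[1,[0,0,0],0],[1,[0,0,0],0],[1,[0,0,0],0],[1,[0,0,0],0],[1,[0,0,0],0]]'

```text
time: 4.4
tool_pos: [0.5098, 0.0566, 0.0292]
tool_rot: [0.533, 0.466, 0.532, -0.464]
contact_force: [-2.6, 2.3, 6.1]
gripper_width: 0.636
```

>>> play_rows --motion '[[1,[0.012,0.008,0.002],-0.02],[1,[0.026,0.018,0.002],-0.045],[1,[0.04,0.028,0.002],-0.07],[1,[0.054,0.037,0.002],-0.07],[1,[0.061,0.041,0.002],-0.07]]'

```text
time: 4.9
tool_pos: [0.5693, 0.0973, 0.0293]
tool_rot: [0.516, 0.483, 0.516, -0.484]
contact_force: [-7.7, -4.6, 7.2]
gripper_width: 0.638
```

>>> play_rows --motion '[[1,[0.002,0.002,0],0],[1,[0.004,0.004,0],0],[1,[0.006,0.006,0],0],[1,[0.007,0.007,0],0],[1,[0.007,0.007,0],0]]'

```text
time: 5.4
tool_pos: [0.5751, 0.1026, 0.0293]
tool_rot: [0.516, 0.482, 0.516, -0.485]
contact_force: [-6.1, -6.2, 6.5]
gripper_width: 0.635
```

Run:
```python
from h import *
s=state();print(s["tool_pos"],s["contact_force"],s["ft_torque"],s["gripper_width"],s["joint_pos"])
i=cams.camera_info("top")
f,d=cams.grab_frame("top");cv2.imwrite("pics/t2.png",f[:,:,::-1])
cv2.imwrite("pics/t2c.png",cv2.resize(f[165:255,225:325,::-1],None,fx=6,fy=6,interpolation=cv2.INTER_CUBIC))
f,d=cams.grab_frame("wrist");cv2.imwrite("pics/w3.png",f[:,:,::-1])
```

```text
[0.57512071 0.10262174 0.0293339 ] [-6.14788481 -6.18137668  6.49111568] [-0.83651752  0.98162372  0.04971215] 0.6347079319002622 [ 0.05069281  0.16825112  1.84878472 -0.00337554  1.12705262  1.55768177]
```

View pics/w3.png

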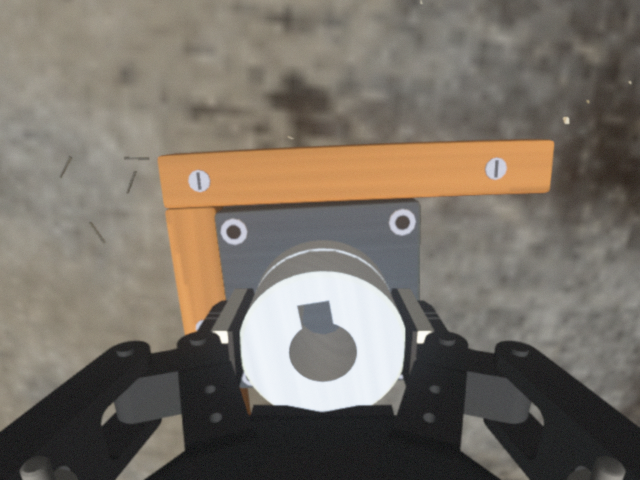

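>>> play_rows --motion '[[1,[0.001,0.001,0],0],[1,[0.002,0.002,0],0],[1,[0.003,0.003,0],0],[1,[0.003,0.003,0],0]]'

```text
time: 5.9
tool_pos: [0.5757, 0.1029, 0.0296]
tool_rot: [0.516, 0.479, 0.517, -0.488]
contact_force: [-16.7, -16.2, 17.1]
gripper_width: 0.64
```

Run:
```python
from h import *
i=cams.camera_info("wrist")
f,d=cams.grab_frame("wrist");cv2.imwrite("pics/w4.png",f[:,:,::-1])
np.savez("pics/w4i.npz",**{k:np.array(v) for k,v in i.items()})
cv2.imwrite("pics/w4c.png",cv2.resize(f[130:260,150:430,::-1],None,fx=2.8,fy=2.8,interpolation=cv2.INTER_CUBIC))
```

```text
(no output)
```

View pics/w4c.png

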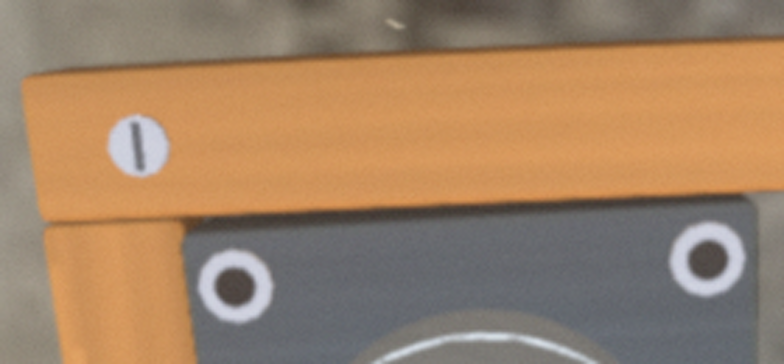

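Run:
```python
from h import *
np.set_printoptions(precision=4,suppress=True)
z=np.load("pics/w4i.npz");i={k:z[k] for k in z};i["k1"]=float(i["k1"])
def W(pts,s,o,zz):
    p=np.array(pts,float);return world(i,(p[:,0]+.5)/s-.5+o[0],(p[:,1]+.5)/s-.5+o[1],z=zz)
S=W([(235,286),(707,259)],2.8,(150,130),.024);print(S,np.linalg.norm(S[0]-S[1]),np.arctan2(S[1,0]-S[0,0],-(S[1,1]-S[0,1])))
c=S.mean(0);y=np.arctan2(S[1,0]-S[0,0],-(S[1,1]-S[0,1]));print("block centre",c-0.0342*np.array([np.cos(y),np.sin(y),0]))
f=cv2.imread("pics/w4.png").astype(int)
# bar x inner edge: orange -> not, scanning down columns
u=[];v=[]
for c in range(232,540,4):
    col=f[150:260,c]; o=(col[:,2]-col[:,0])>70
    k=np.where(o)[0]
    if len(k): u.append(c);v.append(150+k.max()+.5)
print(list(zip(u,v))[::6])
p=np.polyfit(u[2:],v[2:],1);print(p)
F=W([(235,np.polyval(p,235)),(530,np.polyval(p,530))],1,(0,0),.02);print(F,np.arctan2(F[1,0]-F[0,0],-(F[1,1]-F[0,1])))
```

```text
[[0.6025 0.1402 0.024 ]
 [0.6109 0.0718 0.024 ]] 0.06891129506364134 0.12324620384189634
block centre [0.5728 0.1018 0.024 ]
[(232, np.float64(206.5)), (256, np.float64(205.5)), (280, np.float64(204.5)), (304, np.float64(203.5)), (328, np.float64(201.5)), (352, np.float64(200.5)), (376, np.float64(199.5)), (400, np.float64(198.5)), (424, np.float64(197.5)), (448, np.float64(196.5)), (472, np.float64(195.5)), (496, np.float64(195.5)), (520, np.float64(194.5))]
[ -0.0418 215.692 ]
[[0.6125 0.1406 0.02  ]
 [0.626  0.0181 0.02  ]] 0.10999594875640335
```

View pics/w4.png

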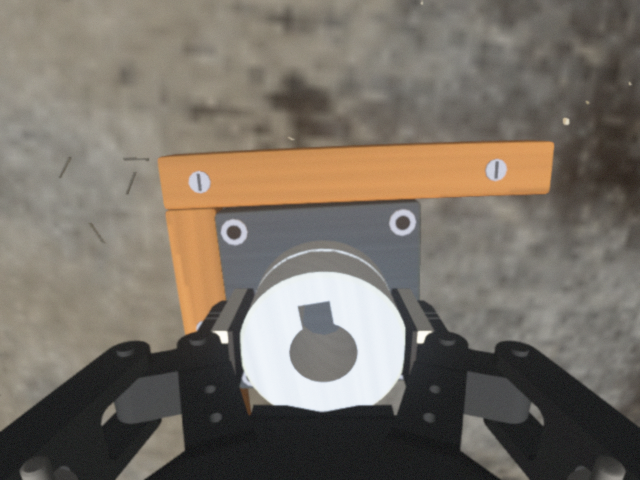

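>>> play_rows --motion '[[1,[0.0015,0.001,0],-0.02],[1,[0.0025,0.001,0],-0.03],[1,[0.0025,0.001,0],-0.03],[1,[0,0,0],-0.02],[1,[-0.0025,-0.002,0],-0.01]]'

```text
time: 6.45
tool_pos: [0.5762, 0.1029, 0.0293]
tool_rot: [0.514, 0.486, 0.512, -0.487]
contact_force: [1.2, -4.4, -1.8]
gripper_width: 0.637
```

>>> play_rows --motion '[[0.2,[0,0,0],0],[-0.2,[0,0,0],0],[-1,[0,0,0],0],[-1,[0,0,0],0]]'

```text
time: 6.85
tool_pos: [0.5769, 0.1053, 0.029]
tool_rot: [0.514, 0.487, 0.513, -0.486]
contact_force: [0.5, -0.3, -0.5]
gripper_width: 0.949
```

>>> play_rows --motion '[[-1,[0,0,0.04],0],[-1,[0,0,0.09],0],[-1,[-0.02,-0.02,0.13],0],[-1,[-0.05,-0.05,0.16],0],[-1,[-0.05,-0.05,0.16],0]]'

```text
time: 7.35
tool_pos: [0.5278, 0.0538, 0.1949]
tool_rot: [0.516, 0.489, 0.51, -0.484]
contact_force: [-0.0, 0.3, -0.8]
gripper_width: 1.003
```

Run:
```python
from h import *
s=state();print(s["tool_pos"],s["joint_pos"],s["joint_vel"].round(3))
i=cams.camera_info("wrist")
f,d=cams.grab_frame("wrist");cv2.imwrite("pics/w5.png",f[:,:,::-1])
np.savez("pics/w5i.npz",**{k:np.array(v) for k,v in i.items()})
```

```text
[0.52780427 0.05376937 0.19487047] [-3.85676739e-02 -1.57275801e-01  1.87640101e+00 -4.32935618e-04
  1.41150148e+00  1.47893609e+00] [ 0.005  0.049  0.036  0.031 -0.043  0.009]
```

View pics/w5.png

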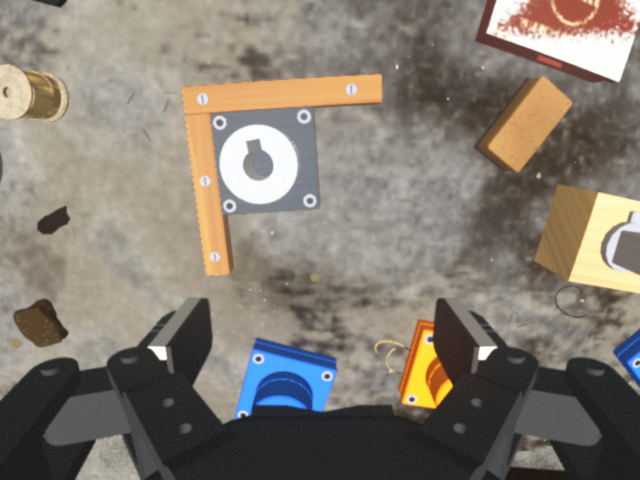

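Run:
```python
import cv2
f=cv2.imread("pics/w5.png")
cv2.imwrite("pics/w5c.png",cv2.resize(f[80:220,180:340],None,fx=4,fy=4,interpolation=cv2.INTER_CUBIC))
```

```text
(no output)
```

View pics/w5c.png

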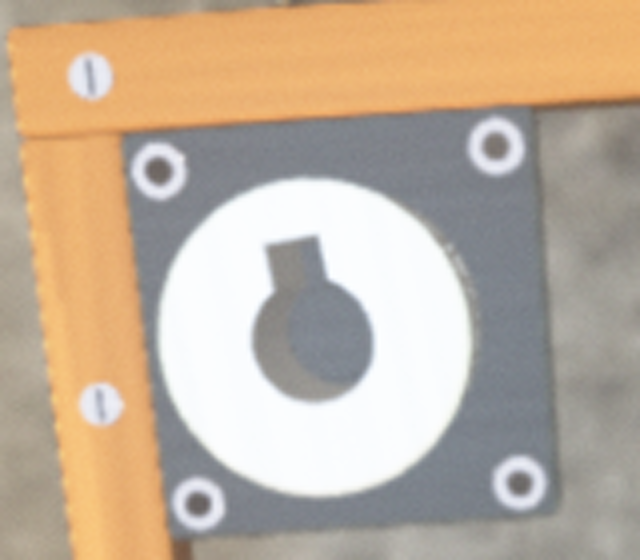

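Run:
```python
from h import *
np.set_printoptions(precision=4,suppress=True)
z=np.load("pics/w5i.npz");i={k:z[k] for k in z};i["k1"]=float(i["k1"])
def W(pts,s,o,zz):
    p=np.array(pts,float);return world(i,(p[:,0]+.5)/s-.5+o[0],(p[:,1]+.5)/s-.5+o[1],z=zz)
Q=W([(158,171),(496,146),(520,483),(198,503)],4,(180,80),.024)
a=Q[0]+Q[1]-Q[2]-Q[3];b=Q[0]+Q[3]-Q[1]-Q[2];print(Q.mean(0),np.arctan2(a[1],a[0]),np.arctan2(-b[0],b[1]))
H=W([(315.5,337),(292.5,240.5),(313,340)],4,(180,80),.062);k=H[1]-H[0];print(H,np.arctan2(k[1],k[0]),np.hypot(*k[:2]))
f=cv2.imread("pics/w5.png").astype(int)
o=((f[:,:,2]-f[:,:,0])>70)
us=np.arange(216,375,3);vs=[np.where(o[85:125,c])[0].max()+85.5 for c in us]
p=np.polyfit(us,vs,1);F=W([(216,np.polyval(p,216)),(375,np.polyval(p,375))],1,(0,0),.02);print(F,np.arctan2(F[1,0]-F[0,0],-(F[1,1]-F[0,1])))
rs=np.arange(118,262,3);cs=[np.where(o[r,180:245])[0].max()+180.5 for r in rs]
p=np.polyfit(rs,cs,1);G=W([(np.polyval(p,118),118),(np.polyval(p,262),262)],1,(0,0),.02);print(G,np.arctan2(G[0,1]-G[1,1],G[0,0]-G[1,0]))
n=np.array([-(F[1]-F[0])[1],(F[1]-F[0])[0]]);n/=np.linalg.norm(n);print("dist to x bar",(F[0,:2]-H[0,:2])@n,(F[0,:2]-Q.mean(0)[:2])@n)
n=np.array([-(G[1]-G[0])[1],(G[1]-G[0])[0]]);n/=np.linalg.norm(n);print("dist to y bar",(G[0,:2]-H[0,:2])@n,(G[0,:2]-Q.mean(0)[:2])@n)
```

```text
[0.5736 0.1024 0.024 ] 0.11715227448850402 0.11520827282569698
[[0.5743 0.1017 0.062 ]
 [0.5912 0.1062 0.062 ]
 [0.5738 0.1022 0.062 ]] 0.2552495370404586 0.017477437639291146
[[0.6121 0.1441 0.02  ]
 [0.6258 0.0154 0.02  ]] 0.10546694477401482
[[0.6068 0.1497 0.02  ]
 [0.4837 0.1343 0.02  ]] 0.12436097516783358
dist to x bar 0.042056292953759504 0.04274021521793802
dist to y bar -0.043558750744351366 -0.04282375032392109
```

The block is flush: the hub sits 42.1 and 43.6 mm from the two bars, and the yaw error is about 0.01 rad. The keyway direction measures about 0.25 rad. Next, the shaft.

>>> play_rows --motion '[[-1,[-0.01,-0.048,0.01],0],[-1,[-0.02,-0.096,0.02],0],[-1,[-0.03,-0.144,0.03],0],[-1,[-0.04,-0.192,0.04],0],[-1,[-0.05,-0.238,0.05],0]]'

```text
time: 7.9
tool_pos: [0.476, -0.1838, 0.237]
tool_rot: [0.513, 0.486, 0.514, -0.486]
contact_force: [1.1, 0.5, 0.2]
gripper_width: 0.997
```

>>> play_rows --motion '[[-1,[-0.005,-0.01,0],0],[-1,[-0.005,-0.01,0],0]]'

```text
time: 8.1
tool_pos: [0.4711, -0.1935, 0.2369]
tool_rot: [0.512, 0.487, 0.514, -0.487]
contact_force: [-0.3, -0.4, -0.0]
gripper_width: 1.0
```

Run:
```python
from h import *
s=state();print(s["tool_pos"],s["joint_pos"],s["joint_vel"].round(3))
i=cams.camera_info("wrist")
f,d=cams.grab_frame("wrist");cv2.imwrite("pics/w6.png",f[:,:,::-1])
np.savez("pics/w6i.npz",**{k:np.array(v) for k,v in i.items()})
for t in ["shaft_head","shaft_collar","shaft_stand"]:
    print(t,[(np.round(r["at"],4),round(r["score"],2)) for r in nets.landmark_of("wrist",t)][:3])
```

```text
[ 0.47111775 -0.19348557  0.23693873] [-5.36263655e-01 -2.31068098e-01  1.86938122e+00  6.53779743e-04
  1.50528255e+00  9.82216008e-01] [ 0.051 -0.005  0.017  0.015  0.005  0.017]
shaft_head [(array([ 0.53  , -0.1929,  0.0839]), 0.89)]
shaft_collar [(array([ 0.5277, -0.1889,  0.0841]), 0.4), (array([ 0.6151, -0.1083,  0.0022]), 0.34)]
shaft_stand []
```

View pics/w6.png

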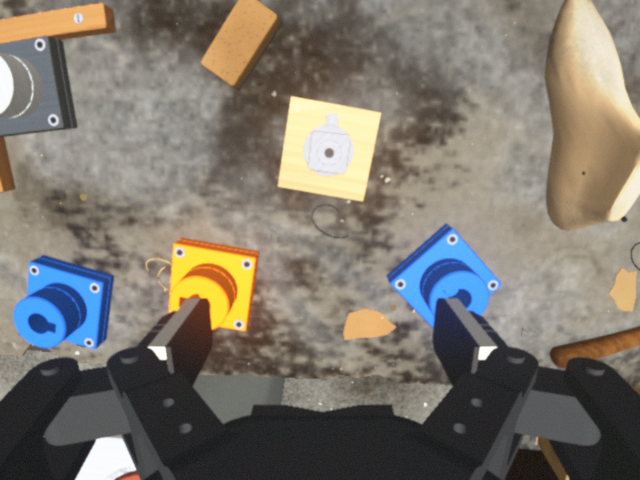

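Run:
```python
import cv2
f=cv2.imread("pics/w6.png")
g=cv2.resize(f[105:190,290:370],None,fx=7,fy=7,interpolation=cv2.INTER_CUBIC)
g=cv2.convertScaleAbs(g,alpha=1.6,beta=-130)
cv2.imwrite("pics/w6c.png",g)
```

```text
(no output)
```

View pics/w6c.png

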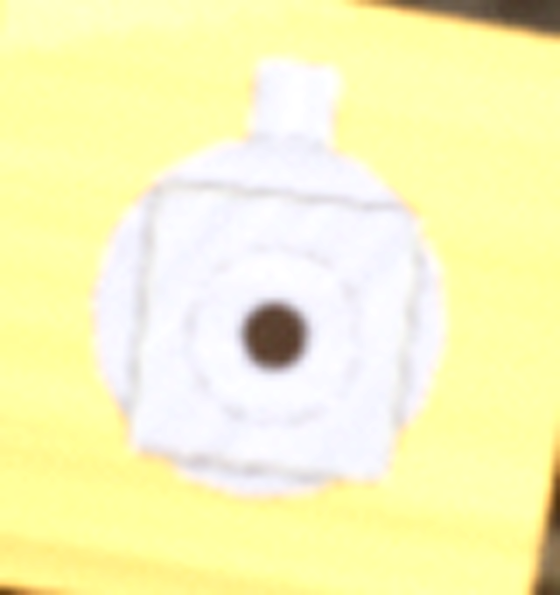

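Run:
```python
from h import *
np.set_printoptions(precision=4,suppress=True)
z=np.load("pics/w6i.npz");i={k:z[k] for k in z};i["k1"]=float(i["k1"])
def W(pts,s,o,zz):
    p=np.array(pts,float);return world(i,(p[:,0]+.5)/s-.5+o[0],(p[:,1]+.5)/s-.5+o[1],z=zz)
Q=W([(154,188),(415,207),(387,475),(133,448)],7,(290,105),.105)
a=Q[0]+Q[1]-Q[2]-Q[3];b=Q[0]+Q[3]-Q[1]-Q[2];print(Q.mean(0),[np.linalg.norm(Q[k]-Q[(k+1)%4]) for k in range(4)],np.arctan2(a[1],a[0]),np.arctan2(-b[0],b[1]))
print("hole",W([(275,335)],7,(290,105),.105))
C=W([(270,315),(298,65),(97,315),(443,315)],7,(290,105),.063);k=C[1]-C[0];print(C,np.arctan2(k[1],k[0]),np.hypot(*k[:2]))
s=state();print(s["joint_pos"][0]-s["joint_pos"][5],s["tool_pos"])
```

```text
[ 0.5272 -0.1955  0.105 ] [np.float64(0.02646047571574481), np.float64(0.02709891142493652), np.float64(0.026424580809855124), np.float64(0.02618044322443624)] -0.03756399867318693 -0.03466278938311332
hole [[ 0.5268 -0.1958  0.105 ]]
[[ 0.5273 -0.1958  0.063 ]
 [ 0.5558 -0.1974  0.063 ]
 [ 0.5263 -0.1755  0.063 ]
 [ 0.5284 -0.2161  0.063 ]] -0.0573273151847208 0.028508460321872157
-1.513702128594723 [ 0.4716 -0.1911  0.2372]
```

>>> play_rows --motion '[[-1,[0.028,-0.002,-0.02],-0.05],[-1,[0.0556,-0.003,-0.05],-0.095],[-1,[0.0556,-0.003,-0.09],-0.095],[-1,[0.0556,-0.003,-0.11],-0.095],[-1,[0.0556,-0.003,-0.11],-0.095]]'

```text
time: 8.8
tool_pos: [0.5247, -0.1926, 0.1233]
tool_rot: [-0.487, -0.508, -0.494, 0.51]
contact_force: [-0.8, 0.4, 0.1]
gripper_width: 1.0
```

>>> play_rows --motion '[[-1,[0,0,-0.02],0],[-1,[0,0,-0.04],0],[-1,[0,0,-0.055],0],[-1,[0,0,-0.061],0],[-1,[0,0,-0.061],0]]'

```text
time: 9.3
tool_pos: [0.5268, -0.1953, 0.067]
tool_rot: [-0.49, -0.51, -0.49, 0.51]
contact_force: [-0.7, 0.5, 0.4]
gripper_width: 1.001
```

Run:
```python
from h import *
s=state();print(s["tool_pos"],s["joint_pos"][0]-s["joint_pos"][5],s["contact_force"])
f,d=cams.grab_frame("wrist");cv2.imwrite("pics/w7.png",f[:,:,::-1])
```

```text
[ 0.52683046 -0.19531558  0.06701965] -1.6104720024913965 [-0.71572634  0.50810071  0.44405033]
```

View pics/w7.png

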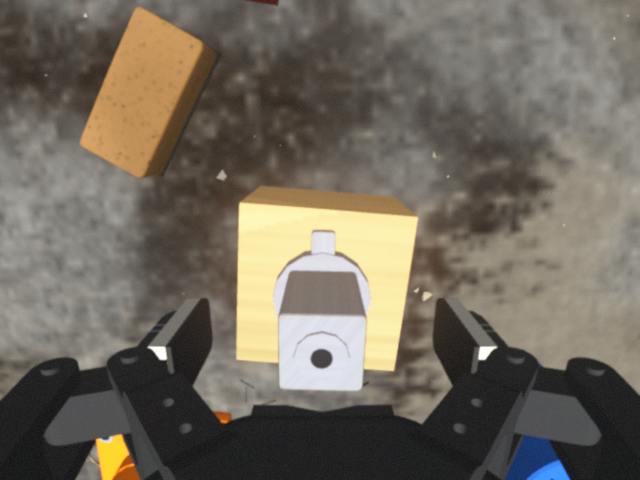

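The head is square and centred between the fingers at (321,358). I close on it.

>>> play_rows --motion '[[1,[0,0,0],0],[1,[0,0,0],0],[1,[0,0,0],0],[1,[0,0,0],0],[1,[0,0,0],0]]'

```text
time: 9.85
tool_pos: [0.5273, -0.196, 0.0679]
tool_rot: [0.49, 0.51, 0.49, -0.51]
contact_force: [-0.3, 0.3, 2.6]
gripper_width: 0.32
```

>>> play_rows --motion '[[1,[0,0,0],0],[1,[0,0,0.01],0],[1,[0,0,0.03],0],[1,[0,0,0.06],0],[1,[0,0,0.09],0]]'

```text
time: 10.35
tool_pos: [0.5259, -0.1952, 0.157]
tool_rot: [-0.489, -0.51, -0.491, 0.51]
contact_force: [0.8, 0.6, -2.4]
gripper_width: 0.323
```

>>> play_rows --motion '[[1,[0.004,0.03,0],0.04],[1,[0.012,0.075,0],0.1],[1,[0.02,0.12,0],0.16],[1,[0.028,0.165,0],0.22],[1,[0.034,0.21,0],0.285]]'

```text
time: 10.85
tool_pos: [0.5605, 0.016, 0.1569]
tool_rot: [0.558, 0.434, 0.558, -0.435]
contact_force: [0.4, 0.4, -3.1]
gripper_width: 0.316
```

>>> play_rows --motion '[[1,[0.006,0.04,0],0],[1,[0.011,0.07,-0.01],0],[1,[0.013,0.0885,-0.02],0],[1,[0.013,0.0885,-0.03],0],[1,[0.013,0.0885,-0.03],0]]'

```text
time: 11.35
tool_pos: [0.572, 0.1026, 0.1247]
tool_rot: [0.556, 0.434, 0.559, -0.436]
contact_force: [0.0, -0.7, -3.8]
gripper_width: 0.322
```

Run:
```python
from h import *
s=state();print(s["tool_pos"],s["joint_pos"][0]-s["joint_pos"][5],s["contact_force"],s["joint_pos"])
i=cams.camera_info("wrist")
np.savez("pics/w8i.npz",**{k:np.array(v) for k,v in i.items()})
f,d=cams.grab_frame("wrist");cv2.imwrite("pics/w8.png",f[:,:,::-1])
f,d=cams.grab_frame("side");cv2.imwrite("pics/s8.png",f[:,:,::-1])
print("proj",proj(cams.camera_info("side"),[[.574,.102,.062],[.574,.102,.08]]))
cv2.imwrite("pics/s8c.png",cv2.resize(f[215:315,235:345,::-1],None,fx=5,fy=5,interpolation=cv2.INTER_CUBIC))
```

```text
[0.57202998 0.10263485 0.12469943] -1.3252881255540965 [ 0.03274352 -0.67900257 -3.83279551] [ 4.97858536e-02  4.17757510e-02  1.80778774e+00 -5.92936765e-04
  1.29703953e+00  1.37507398e+00]
proj [[258.33549451 278.78861511]
 [258.05607675 272.64819763]]
```

View pics/w8.png

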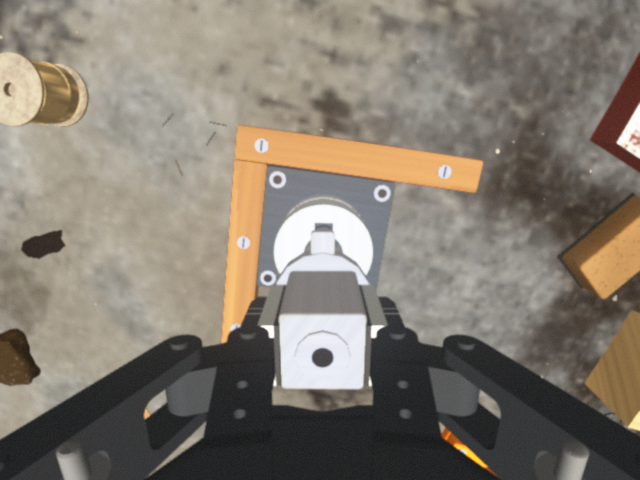

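View pics/s8c.png

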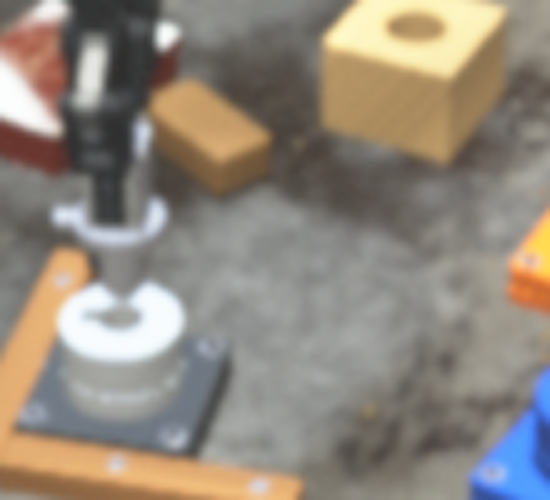

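>>> play_rows --motion '[[1,[0,0,-0.005],0],[1,[0,0,-0.01],0],[1,[0,0,-0.015],0],[1,[0,0,-0.018],0],[1,[0,0,-0.018],0]]'

```text
time: 11.95
tool_pos: [0.5734, 0.1025, 0.1084]
tool_rot: [0.557, 0.435, 0.558, -0.436]
contact_force: [-0.2, 0.0, -2.5]
gripper_width: 0.323
```

>>> play_rows --motion '[[1,[0,0,-0.002],0],[1,[0,0,-0.004],0],[1,[0,0,-0.006],0],[1,[0,0,-0.006],0]]'

```text
time: 12.35
tool_pos: [0.5737, 0.1027, 0.1029]
tool_rot: [0.557, 0.435, 0.557, -0.435]
contact_force: [-0.0, 0.1, -2.2]
gripper_width: 0.32
```

>>> play_rows --motion '[[1,[0,0,-0.002],0],[1,[0,0,-0.004],0],[1,[0,0,-0.006],0],[1,[0,0,-0.008],0],[1,[0,0,-0.008],0]]'

```text
time: 12.85
tool_pos: [0.5738, 0.1027, 0.0949]
tool_rot: [0.557, 0.435, 0.557, -0.435]
contact_force: [0.4, -0.4, -1.9]
gripper_width: 0.319
```

No contact force while below the key-rest height, so the key is already entering the keyway. I keep pushing down.

>>> play_rows --motion '[[1,[0,0,-0.003],0],[1,[0,0,-0.006],0],[1,[0,0,-0.009],0],[1,[0,0,-0.012],0],[1,[0,0,-0.014],0]]'

```text
time: 13.35
tool_pos: [0.5741, 0.1027, 0.0816]
tool_rot: [0.557, 0.435, 0.557, -0.435]
contact_force: [-2.4, 0.5, 3.6]
gripper_width: 0.325
```

>>> play_rows --motion '[[1,[0,0,-0.002],0],[1,[0,0,-0.004],0],[1,[0,0,-0.006],0],[1,[0,0,-0.008],0],[1,[0,0,-0.008],0]]'

```text
time: 13.85
tool_pos: [0.5743, 0.1027, 0.0749]
tool_rot: [0.557, 0.435, 0.557, -0.435]
contact_force: [-5.5, -1.4, 10.2]
gripper_width: 0.32
```

>>> play_rows --motion '[[1,[0,0,-0.001],0],[1,[0,0,-0.002],0],[1,[0,0,-0.003],0],[1,[0,0,-0.003],0]]'

```text
time: 14.25
tool_pos: [0.5744, 0.1027, 0.0748]
tool_rot: [0.557, 0.435, 0.558, -0.435]
contact_force: [-13.8, -2.2, 23.5]
gripper_width: 0.322
```

Run:
```python
from h import *
s=state();print(s["time"],s["tool_pos"],s["joint_pos"][0]-s["joint_pos"][5],s["contact_force"],s["ft_torque"])
i=cams.camera_info("wrist")
np.savez("pics/w9i.npz",**{k:np.array(v) for k,v in i.items()})
f,d=cams.grab_frame("wrist");cv2.imwrite("pics/w9.png",f[:,:,::-1])
f,d=cams.grab_frame("side")
cv2.imwrite("pics/s9c.png",cv2.resize(f[225:325,215:325,::-1],None,fx=5,fy=5,interpolation=cv2.INTER_CUBIC))
```

```text
14.25 [0.57444954 0.10272289 0.07484938] -1.325834131250869 [-13.7941422   -2.19712181  23.4592285 ] [-0.35205486  2.46739172 -0.029642  ]
```

View pics/w9.png

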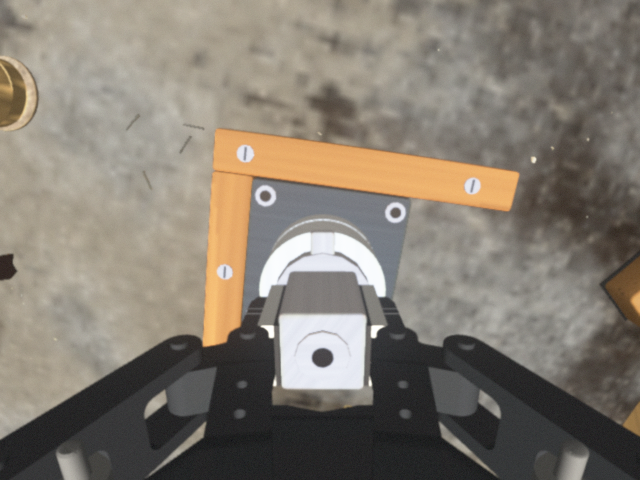

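View pics/s9c.png

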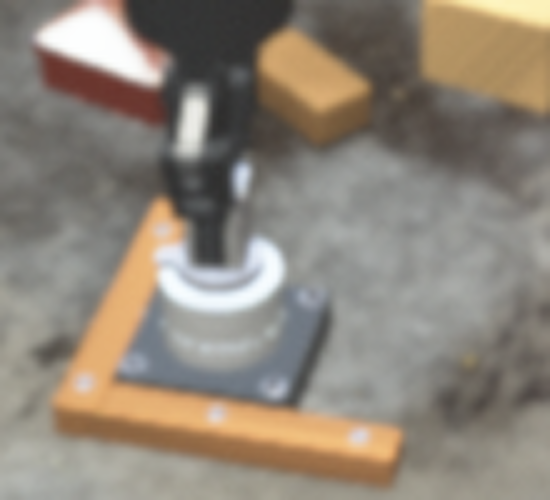

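>>> play_rows --motion '[[1,[-0.001,0,-0.0005],0],[1,[-0.0015,0,-0.0005],0],[1,[-0.0015,0,-0.0005],0],[1,[-0.0015,0,-0.0005],0],[1,[-0.0015,0,-0.0005],0]]'

```text
time: 14.85
tool_pos: [0.5744, 0.1027, 0.0749]
tool_rot: [0.558, 0.436, 0.556, -0.435]
contact_force: [-9.7, -1.6, 23.3]
gripper_width: 0.322
```

Run:
```python
from h import *
np.set_printoptions(precision=4,suppress=True)
s=state();print(s["time"],s["tool_pos"],s["contact_force"],s["ft_torque"],s["gripper_width"])
i=cams.camera_info("wrist")
f,d=cams.grab_frame("wrist");cv2.imwrite("pics/w10.png",f[:,:,::-1])
g=f[:,:,::-1]
gr=cv2.cvtColor(g,cv2.COLOR_BGR2GRAY)
S=[]
for (u,v) in [(265,195),(396,212)]:
    w=gr[v-14:v+15,u-14:u+15]; yy,xx=np.where(w>190); S.append((u-14+xx.mean(),v-14+yy.mean()))
S=np.array(S);print(S)
P=world(i,S[:,0],S[:,1],z=.024);y=np.arctan2(P[1,0]-P[0,0],-(P[1,1]-P[0,1]));c=P.mean(0)-.0342*np.array([np.cos(y),np.sin(y),0])
print("block yaw",y,"centre",c,np.linalg.norm(P[0]-P[1]))
gi=g.astype(int);o=((gi[:,:,2]-gi[:,:,0])>70)
def edge(us,vs):
    return world(i,us,vs,z=.02)
us=np.arange(258,505,3);vs=[np.where(o[150:225,k])[0].max()+150.5 for k in us]
p=np.polyfit(us,vs,1);F=edge(np.array([258,500.]),np.polyval(p,[258,500.]));fy=np.arctan2(F[1,0]-F[0,0],-(F[1,1]-F[0,1]))
rs=np.arange(185,300,3);cs=[np.where(o[r,190:262])[0].max()+190.5 for r in rs]
p=np.polyfit(rs,cs,1);G=edge(np.polyval(p,[185,300.]),np.array([185.,300]));gy=np.arctan2(G[0,1]-G[1,1],G[0,0]-G[1,0])
print("fence yaws",fy,gy)
n=np.array([np.cos(fy),np.sin(fy)]);print("to x bar",(F[0,:2]-c[:2])@n)
n=np.array([-np.sin(gy),np.cos(gy)]);print("to y bar",(G[0,:2]-c[:2])@n)
```

```text
14.85 [0.5744 0.1027 0.0749] [-9.712  -1.6443 23.3081] [-0.3034  1.864  -0.0153] 0.32225043312142204
[[265.2072 195.4144]
 [394.722  212.1463]]
block yaw 0.1155864325053047 centre [0.5733 0.102  0.024 ] 0.06845727343619361
fence yaws 0.11023603329061125 0.11408845523505143
to x bar 0.04300396561399514
to y bar 0.042762161742746226
```

View pics/w10.png

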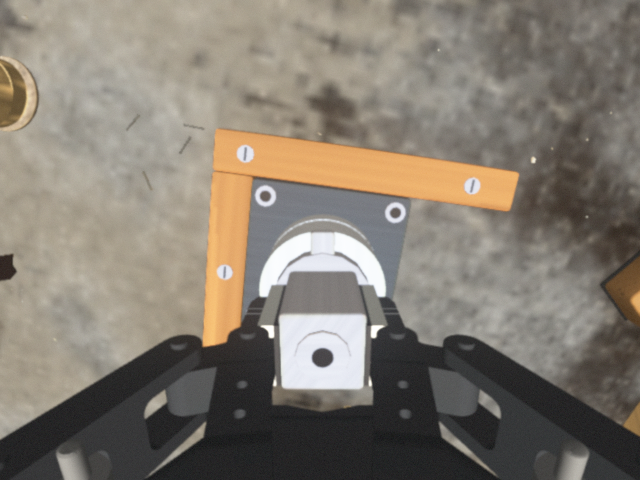

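The collar is against a hard stop at the expected height, the block is flush and square, and the head hasn't slipped in the grip. Handing in.

Run:
```python
from h import *
print(workorder.job_done()); s=state();print(s["time"],s["tool_pos"],s["contact_force"],s["gripper_width"])
```

```text
the job is handed in; nothing more can be done
None
the job is handed in; nothing more can be done
```

I slid the dark steel block into the fence corner and put the keyed shaft fully home in its hub. I handed in at about 15 s, still gripping the shaft and pressing down. The hand-in gives no verdict, so the checks below are my own measurements just before it.

- **Block:** I gripped it by the hub, slid it in and pressed it against both bars. Its centre measured 43.0 and 42.8 mm from the two bars (nominal 42, limit 45). It was within about 0.005 rad of square.
- **Shaft:** The key dropped straight into the keyway with no searching, because I had turned it to the direction seen in the camera (about 0.25 rad).
- **Fully home:** The tool stopped at 74.9 mm, against 74.8 mm worked out for the collar on the hub. Pressing further only raised the force, to about 23 N down. The side view showed the collar on the hub, and the head had not slipped in the grip.
- **Side push:** About 10 N of sideways push toward the fence remained at the end. I left it because it holds the block against the bar.
- **Other things on the bench:** No move touched the bystanders or the blue and orange look-alikes. I did not measure their positions again at the end.
- **Disagreements:** The fence angle read between 0.105 and 0.124 rad depending on the picture and bar used, which is within the camera calibration. No check failed.

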